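Click the spice wheel round to the orange pocket

ROBOT

A 7-joint arm with a two-finger parallel gripper is mounted at the origin on the work surface. World frame = base frame: x ahead of the robot, y to its left, z up, the work surface at z = 0. Lengths are in m, angles in rad, forces in N, time in s.
With the tool pointing down it reaches from about 0.425 to 0.925 m from the base axis. Payload 6.8 kg.
Tool frame: the origin (TCP) lies between the finger pads; the fingertips stand 14 mm ahead of it and the grasp point (between the pads) lies 5 mm behind it; z points along the fingers, y is the line along which they close (so a half turn about z gives the same grasp; the last joint's range is limited). The gripper opens to 85 mm and grips with 20 to 120 N. Pads are 22 mm wide; open, the fingers measure 114 mm over their backs; the gripper's body (76 mm by 85 mm) begins 54 mm behind the grasp point. The pads swing forward as they close: fully open they stand 13 mm farther back than shut.
Start: joints at [-1.282, 0.477, 0.022, 1.555, -0.011, 1.109, -0.083], TCP at [0.261, 0.623, 0.245] pointing down, gripper open.
Joint ranges: [-2.96, 2.96], [-0.34, 2.1], [-1.41, 1.46], [0.24, 2.44], [-1.37, 4.51], [0.17, 1.92], [-2.96, 2.96]. Speed limits (rad/s): [2.39, 2.39, 3.14, 3.14, 3.14, 3.14, 3.14].

INTERFACE

Orientations are given as a rotation vector (axis times angle).
In Python, from bench import r, eyes, ticket gives the robot as it stands. The module is installed in compiled form; this text tells all that it offers.
- The arm moves only by the tool arm_command, never from a script. Its argument "plan" is text: rows parted by semicolons, each of 4 numbers parted by spaces: the shift along the tool's x, y, z in m, then the turn about the tool's z in degrees. In form: tx ty tz yaw; .... A call has 1 to 20 rows; each row shifts and turns the commanded pose from where the row before left it, along the tool's axes as they then stand; what a row does not reach is not made up. A row lasts 1/8 s, in which the tool goes at most 62.5 mm and 10.7 degrees, less where a joint would pass 70% of its speed; a pose out of reach is approached as far as the arm can. A call is refused whole if a number of a shift passes 0.0625 or a number of a turn 10.7, either way. A call with a gripper value outside its range is refused whole. "hand" is the closure, from -1 (fully open) to 1 (shut), set as the call begins (left out, the last holds). The fingers move at their own pace and stop on an object; "grip_force" is the grip in N (left out, the last holds). Time passes only in rows, so rows that do not move let the fingers close. It gives the time, the measured TCP pose, the force, the opening and the grip force at its end, in the units of the state.
- r.get_obs(): the state, without advancing time (a new reading comes with each control period).
- eyes.grab_frame(name): name is "scene" or "top" or "wrist"; returns (picture, depth): 480x640x3 uint8, red, green, blue; 480x640 float32, m along the optical axis (not along the pixel's ray), 0 where there is no reading.
- eyes.calibration(name): a dict with "fov_y" (degrees; the focal length in pixels is half the picture's height over the tangent of half this angle, whatever the lens; pixels are square), "cx", "cy" (the principal point, pixels), "origin" and "attitude" of the camera in the world; the wrist camera has in their place "tool_from_camera" (4x4, takes a point from camera to tool coordinates, whose origin is the TCP and whose axes are the flange's). Camera axes: x right, y up, looking along -z (the intrinsics and any distortion apply to the point x, -y, -z); pixel columns grow to the right and rows downward; lengths in m; the calibration is good to about 2 mm. A picture is of the moment at which its call begins: read the wrist's pose just before it. calibration takes no time and is no camera call.
- ticket.hand_in(): hands the job in; it is judged then, once.
The state is a dict: "clock": time; "joints": joint angles; "qvel": joint speeds; "tau": joint torques, N m; "tcp_pos": TCP position; "orientation": TCP orientation; "contact_force": force on the tool from outside, world axes, zero at the start; "moment": the same for the moment, N m; "grip_width": finger opening in m; "gripper_force": force on a finger pad.
Only numpy, scipy, OpenCV 4.12 (cv2) and the standard library are available. Lean on these libraries where they do the work, as an engineer would, in place of code of your own. Each camera call takes 0.05 s, during which the arm holds its last target. There are 200 camera calls.

TASK

With a fingertip, flick the grey thumbwheel of the spice dispenser clockwise (seen from above) by the lugs on its edge, click by click, until the orange-lidded pocket sits in its click at the blue-striped spout, and not a click further. Only push the wheel: don't lift, tip or drag the dispenser out of its place, and leave everything else on the table standing where it is. Finish with the hand clear.

Things in the scene. Friction and masses are not known exactly. Their poses are not given: they have to be found in the camera images.
- dispenser: Rotary spice dispenser, loose on the table on a round steel foot 130 mm across, 20 mm high; about 0.9 to 1.05 kg in all, it slides if pushed sideways with more than about 4 N. Origin: centre of the foot's underside, on the wheel's upright axis; z up. A white spout points along its own -x: 40 mm wide, 18 mm high, reaching 133 mm from the axis, below the wheel.
- wheel_hub (a point): On the wheel's axis, 60 mm above the table, level with the top of the grey thumbwheel. Its drum has 60 mm radius; round its edge stand eight radial lugs, 12 mm thick, spanning 26 to 60 mm above the table, reaching 90 mm from the axis, 45 degrees apart (gaps about 50 mm wide at 80 mm radius). A hub nut rises 6 mm more. Nothing lies under the lugs beyond 65 mm radius but the spout.
- wheel (a joint): Thumbwheel angle, rad. 0: orange pocket at the spout; grows clockwise seen from above. A click is 0.785 (45 degrees, one pocket). Starts at rest near -1.57, -2.36 or -3.14. A ratchet blocks anticlockwise. Pushing takes up to 2 N at a lug. Past about 0.65 it snaps on to the next click; let go sooner, or a little past a click, it springs back to the last click. Rests within 0.06 of a click; does not coast.
- orange_lid (a point): Centre of the orange lid's top, 42 mm from the wheel's axis, 63 mm above the table; turns with the wheel. Eight round lids, 28 mm across, lie on the drum, 45 degrees apart, each in line with the middle of a gap between lugs; only this one is orange (others white, cream, brown, grey, dark, green).
- spout_mark (a point): Outer part of the blue stripe on the spout, 120 mm from the wheel's axis, 18 mm above the table: the orange pocket must come to this side, in line with the stripe.
- jar_green: Bystander, to be left alone: green spice jar with a black cap, 43 mm across, 74 mm tall, standing 0.14 to 0.19 m from the dispenser's axis at its side. Origin: at its underside.
- jar_brown: Bystander, to be left alone: brown spice jar with a black cap, 43 mm across, 74 mm tall, standing 0.14 to 0.19 m from the dispenser's axis at its side. Origin: at its underside.
- cup_stack: Bystander, to be left alone: stack of clear cups, 78 mm across, 171 mm tall. Origin: at its underside.
- plate_stack: Bystander, to be left alone: stack of paper plates, 176 mm across, about 48 mm tall. Origin: at its underside.
- mug: Bystander, to be left alone: blue mug, 80 mm across, 90 mm tall, handle on its +y side. Origin: at its underside.
- pepper_mill: Bystander, to be left alone: wooden pepper mill, 52 mm across, 125 mm tall. Origin: at its underside.

How it is judged:
At the end, for the whole second after the job is handed in: The wheel is at rest in the click with the orange pocket at the spout (within 0.12 rad); the dispenser stands flat within 30 mm of where it began and all bystanders within 30 mm of where they began; the robot touches nothing (value of joint wheel between -0.12 and 0.12 rad and distance of each of dispenser, jar_green, jar_brown, cup_stack, plate_stack, mug, pepper_mill from where it was at the start of the episode below 0.03 m and height (world z) of dispenser below 0.006 m and angle between dispenser's own z axis and vertical below 0.08 rad and linear speed of dispenser below 0.02 m/s).
It fails at once if the wheel runs on a whole click past the orange pocket (value of joint wheel above 0.76 rad).
It fails at once if the dispenser is lifted or tipped (height (world z) of dispenser above 0.012 m or angle between dispenser's own z axis and vertical above 0.2 rad).
It fails at once if the dispenser is dragged more than 40 mm from its place (distance of dispenser from where it was at the start of the episode above 0.04 m).
It fails at once if a bystander is knocked or moved more than 30 mm (distance of any of jar_green, jar_brown, cup_stack, plate_stack, mug, pepper_mill from where it was at the start of the episode above 0.03 m).
It also fails if it takes over 72 s, if anything falls off the work surface, if the arm or the gripper's body presses on something with over 40 N, if the wrist force passes 120 N, or if a joint passes its speed limit or range.

## Working session

There is one attempt and no reset: what is moved stays moved. The work goes in short steps, Python scripts to look and compute and a tool call to move; the robot and the scene stay as the last step left them, time stands still between calls to the robot, and variables do not carry over. Pictures are saved under pics/ and viewed, at most 10 in all, crops included, and the job is handed in when it is done.

Besides the shell and the picture viewer there is one more tool, called after ">>>" by a JSON object that holds its "api" and its "payload". arm_command: Moves the arm, as the interface text tells. Its arguments: {"type":"object","properties":{"plan":{"type":"string"},"hand":{"type":"number"},"grip_force":{"type":"number"}},"required":["plan"]}

```bash
mkdir -p pics; cat > h.py <<'E'
from bench import r,eyes,ticket
import numpy as np,cv2
from scipy.spatial.transform import Rotation as R
def cal(n):
    c=eyes.calibration(n)
    return c
E
python3 - <<'E'
from h import *
for n in("scene","top"):
    p,d=eyes.grab_frame(n); cv2.imwrite(f"pics/{n}.png",p[:,:,::-1]); np.savez(f"{n}.npz",p=p,d=d); print(n,eyes.calibration(n))
print(eyes.calibration("wrist")); print(r.get_obs())
E
```

```text
scene {'fov_y': 49.129064968997476, 'cx': 325.44152783312893, 'cy': 244.92962306489198, 'origin': array([ 1.12670029, -0.29827598,  1.10854071]), 'attitude': array([0.50653472, 0.31050691, 1.07477009])}
top {'fov_y': 44.134249001854855, 'cx': 327.66353061307126, 'cy': 240.91891042510343, 'origin': array([0.27235993, 0.01228405, 1.51630085]), 'attitude': array([ 0.1505027 , -0.15926838, -1.56159115])}
{'fov_y': 62.863346582164105, 'cx': 323.4389586877109, 'cy': 233.1202308831939, 'tool_from_camera': array([[-3.50285455e-04,  9.47629410e-01,  3.19371850e-01,
         8.22907710e-02],
       [ 9.99999938e-01,  3.17346133e-04,  1.55176183e-04,
         8.24070014e-04],
       [ 4.56980931e-05,  3.19371884e-01, -9.47629462e-01,
        -1.28727978e-01],
       [ 0.00000000e+00,  0.00000000e+00,  0.00000000e+00,
         1.00000000e+00]])}
{'clock': 0.1, 'joints': array([-1.28211291,  0.47773365,  0.02231423,  1.55633393, -0.01151765,
        1.10928328, -0.08307093]), 'qvel': array([-3.97403320e-05, -1.21756628e-03,  7.58205520e-04, -1.09294995e-03,
       -1.28792938e-03, -6.70437036e-04,  3.61188899e-04]), 'tau': array([ 4.74953777e-03, -5.97757781e+01,  1.61435578e+00, -2.81956422e+01,
        1.29259468e-02,  4.95682005e-03,  3.63225610e-06]), 'tcp_pos': array([0.26065021, 0.62210353, 0.24441935]), 'orientation': array([-6.19036679e-01, -3.07976118e+00,  2.53542263e-03]), 'contact_force': array([0.87437109, 0.47802402, 0.02146358]), 'moment': array([ 0.0780229 , -0.04126085, -0.01872939]), 'gripper_force': 0.0, 'grip_width': 0.08524625216399265}
```

View pics/top.png

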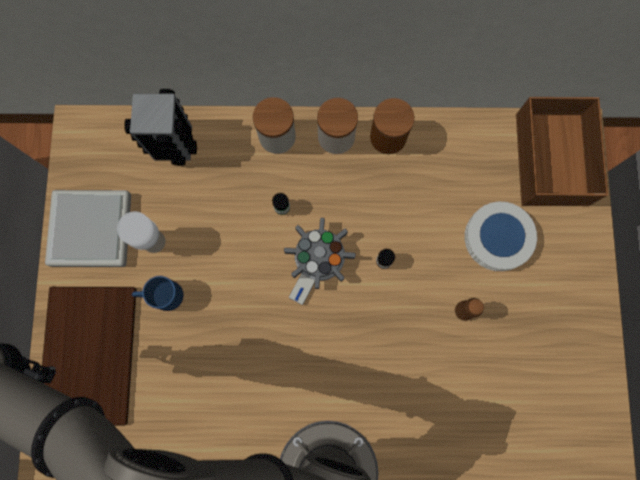

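View pics/scene.png

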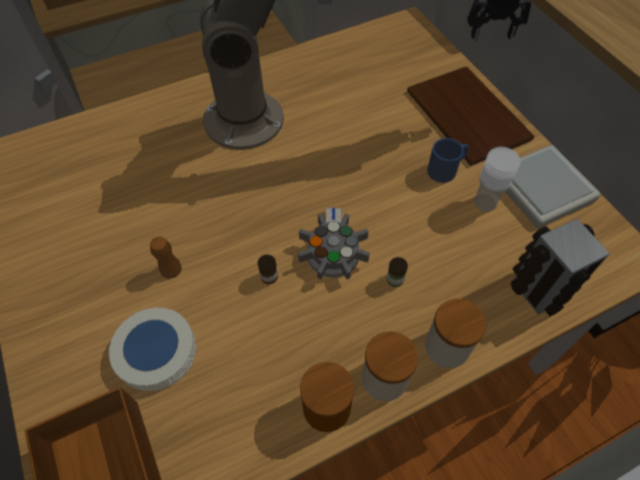

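The top view shows the hub near (320,252), the orange lid at (335,259), the spout stripe near (299,293), and jars at (281,203) and (386,258). The scene view agrees: orange at (316,241), stripe at (334,214).

```bash
cat >> h.py <<'E'
def ray(n,uv,z,T=None):
    c=eyes.calibration(n); f=240/np.tan(np.radians(c["fov_y"]/2))
    d=np.array([(uv[0]-c["cx"])/f,-(uv[1]-c["cy"])/f,-1])
    if T is None: Rm,o=R.from_rotvec(c["attitude"]).as_matrix(),c["origin"]
    else: Rm,o=T[:3,:3],T[:3,3]
    w=Rm@d; return o+w*(z-o[2])/w[2]
def cents(p,lo,hi,roi,mina=8):
    h=cv2.cvtColor(p,cv2.COLOR_RGB2HSV); m=cv2.inRange(h,lo,hi); k=np.zeros_like(m); x0,y0,x1,y1=roi; k[y0:y1,x0:x1]=255
    n,_,s,c=cv2.connectedComponentsWithStats(m&k); return [(s[i,4],c[i].round(1)) for i in range(1,n) if s[i,4]>=mina]
E
python3 - <<'E'
from h import *
for n,roi in(("top",(270,180,400,310)),("scene",(240,190,420,300))):
    p=np.load(n+".npz")["p"]
    for nm,lo,hi,z in(("orange",(6,190,150),(16,255,255),.063),("blue",(100,120,60),(125,255,255),.018),("black",(0,0,0),(180,255,28),.074)):
        for a,c in cents(p,lo,hi,roi): print(n,nm,a,c,ray(n,c,z).round(4))
print("hub",ray("top",(319.5,252),.066),ray("scene",(334,241),.066))
p=np.load("top.npz")["p"]; cv2.imwrite("pics/tc.png",cv2.resize(p[180:320,260:410,::-1],None,fx=5,fy=4.2857*1.0,interpolation=cv2.INTER_CUBIC))
E
```

```text
top orange 60 [334.5 259.1] [ 0.5169 -0.0126  0.063 ]
top blue 26 [298.7 293.7] [0.4352 0.0774 0.018 ]
top black 184 [280.4 201.6] [0.6612 0.1239 0.074 ]
top black 190 [385.9 257.3] [ 0.5201 -0.1395  0.074 ]
scene blue 10 [333.  213.5] [0.4334 0.0736 0.018 ]
hub [0.53417731 0.02483835 0.066     ] [0.53615476 0.02290478 0.066     ]
```

View pics/tc.png

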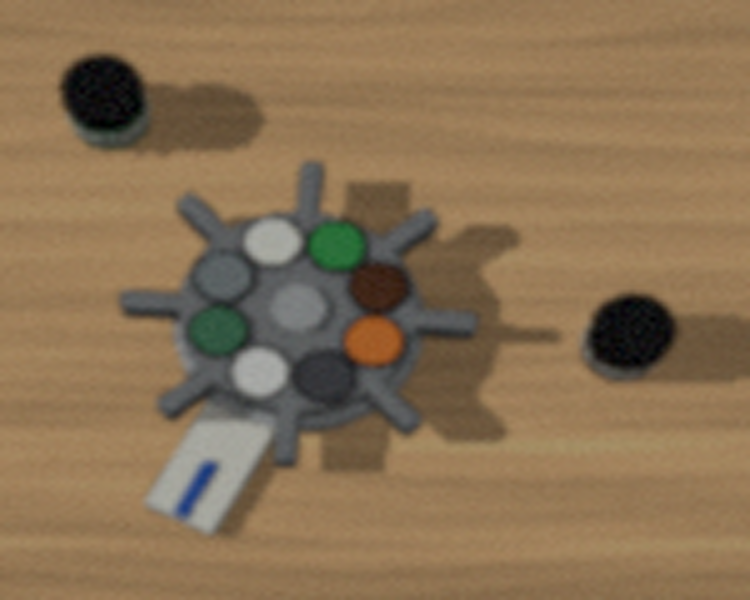

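Orange is 91° clockwise short of the spout, so two clicks. I'll use the far gap at world angle about 17° (away from both jars) and go there at height first.

>>> {"api": "arm_command", "payload": {"plan": "-0.0136 -0.0099 0 0; -0.027 -0.02 0 0; -0.027 -0.02 0 0; -0.027 -0.02 0 0; -0.027 -0.02 0 0; -0.027 -0.02 0 0; -0.027 -0.02 0 0; -0.027 -0.02 0 0; -0.027 -0.02 0 0; -0.027 -0.02 0 0; -0.027 -0.02 0 0; -0.027 -0.02 0 0; -0.027 -0.02 0 0; -0.027 -0.02 0 0; -0.027 -0.02 0 0; -0.027 -0.02 0 0; -0.027 -0.02 0 0; -0.027 -0.02 0 0; -0.027 -0.02 0 0; -0.027 -0.02 0 0", "hand": 1, "grip_force": 30}}

```text
clock: 2.6
tcp_pos: [0.5957, 0.0571, 0.2453]
orientation: [-0.621, -3.079, 0.0]
contact_force: [0.3, 1.1, -1.0]
grip_width: 0.0001
gripper_force: 0.0
```

>>> {"api": "arm_command", "payload": {"plan": "-0.0136 -0.01 0 0; 0 0 0 -5; 0 0 0 -5; 0 0 0 -5; 0 0 0 -5; 0 0 0 -5; 0 0 0 -5; 0 0 0 -5; 0 0 0 -5; 0 0 0 0; 0 0 0 0"}}

```text
clock: 3.98
tcp_pos: [0.6042, 0.045, 0.2453]
orientation: [0.469, -3.106, -0.0]
contact_force: [0.1, 0.9, -0.3]
grip_width: -0.0004
gripper_force: 0.0
```

```bash
cat >> h.py <<'E'
def look(name):
    o=r.get_obs(); p,d=eyes.grab_frame("wrist"); M=np.eye(4); M[:3,:3]=R.from_rotvec(o["orientation"]).as_matrix(); M[:3,3]=o["tcp_pos"]
    T=M@eyes.calibration("wrist")["tool_from_camera"]; cv2.imwrite(f"pics/{name}.png",p[:,:,::-1]); np.savez(name+".npz",p=p,d=d,T=T); return o,p,d,T
E
python3 - <<'E'
from h import *
o,p,d,T=look("w1")
print(o["clock"],o["tcp_pos"],R.from_rotvec(o["orientation"]).as_matrix().round(3),o["joints"],o["grip_width"])
E
```

```text
3.975 [0.60423757 0.04503337 0.24527477] [[-0.955 -0.295 -0.   ]
 [-0.295  0.955  0.   ]
 [ 0.     0.    -1.   ]] [-0.28506135  0.36400833  0.13955689  1.73526124 -0.05750388  1.04650038
  1.74488652] -0.00041326747055445097
```

View pics/w1.png

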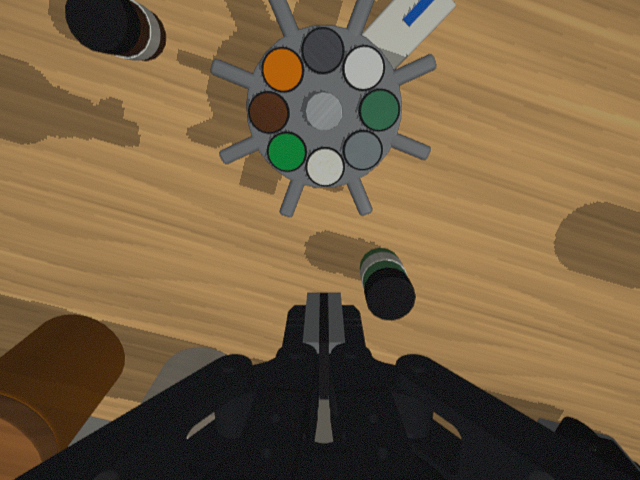

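The wrist view shows the wheel with its hub at (324,111), orange at (283,69) and my gap (white lid) at (325,167). The canisters lie behind the gripper.

```bash
python3 - <<'E'
from h import *
T=np.load("w1.npz")["T"]
L=[(283,69),(322,50),(364,68),(380,110),(363,150),(325,167),(286,152),(268,112)]
P=np.array([ray("wrist",u,.063,T) for u in L]); hub=P.mean(0); print("hub",hub,ray("wrist",(324,111),.066,T))
v=P-hub; a=np.degrees(np.arctan2(v[:,1],v[:,0])); print(a.round(1),np.hypot(v[:,0],v[:,1]).round(4))
ph=np.degrees(np.angle(np.mean(np.exp(1j*8*np.radians(a)))))/8; print("phase mod45",ph)
print("lug tips z.06",[ (lambda q:(round(np.degrees(np.arctan2(q[1],q[0])),1),round(np.hypot(*q[:2]),4)))(ray("wrist",u,.06,T)-hub) for u in((365,213),(288,213))])
print("orange-top canister h", ray("wrist",(90,330),.17,T), ray("wrist",(387,295),.074,T))
sp=ray("top",(298.7,293.7),.018)-hub; print("spout",np.degrees(np.arctan2(sp[1],sp[0])))
E
```

```text
hub [0.53284502 0.02406707 0.063     ] [0.53270181 0.02411452 0.066     ]
[-117.3 -161.   152.9  108.2   63.6   18.4  -26.9  -71.9] [0.042  0.0422 0.0421 0.0424 0.0421 0.0423 0.0425 0.0423]
phase mod45 18.23890871706176
lug tips z.06 [(np.float64(40.1), np.float64(0.0877)), (np.float64(-3.0), np.float64(0.0861))]
orange-top canister h [ 0.69116128 -0.07346993  0.17      ] [0.6596495  0.11950109 0.074     ]
spout 151.36962892002708
```

>>> {"api": "arm_command", "payload": {"plan": "-0.0036 0.0024 0 1; 0 0 0.02 0; 0 0 0.025 0; 0 0 0.025 0; 0 0 0.025 0; 0 0 0.025 0; 0 0 0.02 0; 0 0 0.015 0; 0 0 0.012 0; 0 0 0.01 0; 0 0 0.01 0; 0 0 0.01 0; 0 0 0 0; 0 0 0 0; 0 0 0 0"}}

```text
clock: 5.9
tcp_pos: [0.6076, 0.0484, 0.0488]
orientation: [-0.444, 3.109, 0.0]
contact_force: [-0.1, -0.7, -0.1]
grip_width: 0.0002
gripper_force: 0.0
```

```bash
python3 - <<'E'
from h import *
o,p,d,T=look("w2")
H=np.array([.5328,.0241]); v=o["tcp_pos"][:2]-H; x=R.from_rotvec(o["orientation"]).as_matrix()[:,0]
print(o["clock"],o["tcp_pos"],np.degrees(np.arctan2(v[1],v[0])),np.hypot(*v),np.degrees(np.arctan2(x[1],x[0])),o["contact_force"])
E
```

```text
5.9 [0.60758816 0.04839019 0.0487502 ] 17.993099044576553 0.07863385074403037 -163.73720809951857 [-0.14712617 -0.67902072 -0.1236089 ]
```

View pics/w2.png

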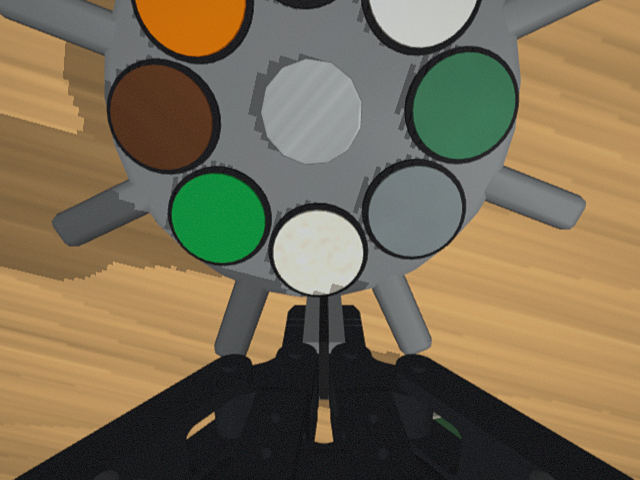

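Fingertip sits mid-gap at (323,310), clear of both lugs. Start sweeping.

>>> {"api": "arm_command", "payload": {"plan": "0 0 0 -1.7; 0.0001 -0.0041 0 3; 0.0001 -0.0041 0 3; 0.0001 -0.0041 0 3; 0.0001 -0.0041 0 3; 0.0001 -0.0041 0 3; 0.0001 -0.0041 0 3; 0.0001 -0.0041 0 3; 0.0001 -0.0041 0 3; 0.0001 -0.0041 0 3; 0.0001 -0.0041 0 3; 0.0001 -0.0041 0 3; 0 0 0 0"}}

```text
clock: 7.58
tcp_pos: [0.6083, 0.0033, 0.0483]
orientation: [-0.413, -3.114, 0.001]
contact_force: [1.0, -0.1, -0.0]
grip_width: 0.0001
gripper_force: 0.2
```

```bash
cat > st.py <<'E'
from h import *
import sys
o,p,d,T=look(sys.argv[1]); H=np.array([.5328,.0241]); v=o["tcp_pos"][:2]-H; x=R.from_rotvec(o["orientation"]).as_matrix()[:,0]
print(o["clock"],o["tcp_pos"].round(4),"finger",np.degrees(np.arctan2(v[1],v[0])),np.hypot(*v),"xang",np.degrees(np.arctan2(x[1],x[0])),o["contact_force"].round(2))
def show(n,p,T,roi=(0,0,640,480)):
    for a,c in cents(p,(6,190,90),(16,255,255),roi): 
        q=ray(n,c,.063,T)[:2]-H; print(n,"orange",a,c,q.round(4),np.degrees(np.arctan2(q[1],q[0])),np.hypot(*q))
show("wrist",p,T)
p,d=eyes.grab_frame("top"); cv2.imwrite(f"pics/t{sys.argv[1]}.png",p[150:350,240:440,::-1].repeat(3,0).repeat(3,1)); show("top",p,None,(270,180,400,310))
for nm,lo,hi,z in(("blue",(100,120,60),(125,255,255),.018),("black",(0,0,0),(180,255,28),.074)):
    for a,c in cents(p,lo,hi,(270,180,400,310)): print(nm,a,c,ray("top",c,z).round(4))
E
python3 st.py w3
```

```text
7.575 [0.6083 0.0033 0.0483] finger -15.412394029189207 0.07828647522647812 xang 164.88367226162987 [ 0.98 -0.06 -0.05]
wrist orange 6482 [193.5  30.5] [-0.0293 -0.0268] -137.5615034379996 0.039679290577773224
black 181 [280.4 201.8] [0.6607 0.1239 0.074 ]
black 15 [337.7 247. ] [ 0.5455 -0.0203  0.074 ]
black 189 [385.9 257.2] [ 0.5204 -0.1395  0.074 ]
black 45 [346.8 268.2] [ 0.4925 -0.0427  0.074 ]
black 31 [344.5 282.7] [ 0.4566 -0.0369  0.074 ]
black 70 [323.5 303. ] [0.4067 0.0143 0.074 ]
```

>>> {"api": "arm_command", "payload": {"plan": "0.0001 -0.0041 0 3; 0.0001 -0.0041 0 3; 0.0001 -0.0041 0 3; 0.0001 -0.0041 0 3; 0.0001 -0.0041 0 3; 0.0001 -0.0041 0 3; 0 0 0 0; 0 0 0 0"}}

```text
clock: 8.68
tcp_pos: [0.5986, -0.0184, 0.0483]
orientation: [0.892, 3.012, 0.0]
contact_force: [-0.5, -1.0, 0.8]
grip_width: -0.0001
gripper_force: 0.0
```

```bash
python3 st.py w4
```

```text
8.675 [ 0.5986 -0.0184  0.0483] finger -32.85225761665032 0.07831910581778012 xang 146.9913980337735 [-0.5  -1.04  0.76]
wrist orange 6342 [193.2  29.9] [-0.0361 -0.0159] -156.2961151363419 0.03945104840946857
black 183 [280.4 201.7] [0.6609 0.1239 0.074 ]
black 23 [341.5 254. ] [ 0.5279 -0.0297  0.074 ]
black 184 [385.8 257.2] [ 0.5203 -0.1392  0.074 ]
black 75 [346.3 279.9] [ 0.4635 -0.0414  0.074 ]
black 78 [318.  304.1] [0.404  0.0277 0.074 ]
```

View pics/w4.png

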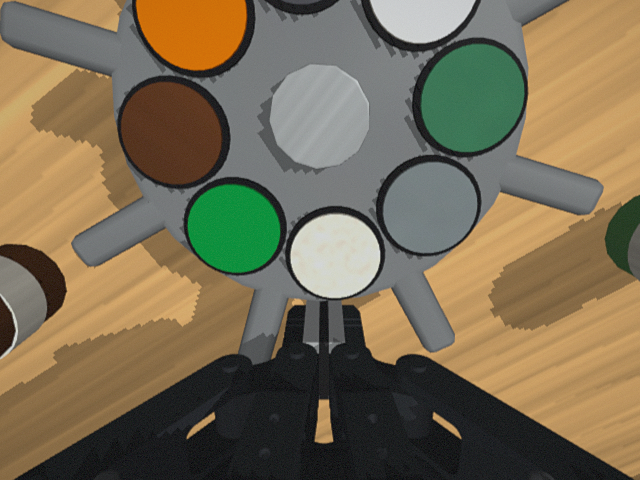

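Fingertip is against the lug near (275,310). The lids are at white (335,253), green (234,226), brown (174,132), grey (428,206), dark green (470,98).

```bash
cat > fit.py <<'E'
from h import *
def fit(name,pts):  # pts: {k: uv}, k = steps (45deg, clockwise from above) behind orange
    T=np.load(name+".npz")["T"]; P=np.array([complex(*ray("wrist",u,.063,T)[:2]) for u in pts.values()])
    A=np.array([[1,np.exp(1j*np.pi/4*k)] for k in pts]); s,*_=np.linalg.lstsq(A,P,rcond=None)
    print(name,"hub",s[0].round(4),"r",abs(s[1]).round(4),"orange ang",np.degrees(np.angle(s[1])).round(2),"res mm",(abs(A@s-P)*1e3).round(1))
E
python3 - <<'E'
from fit import *
fit("w1",{0:(283,69),-1:(322,50),-2:(364,68),-3:(380,110),-4:(363,150),3:(325,167),2:(286,152),1:(268,112)})
fit("w2",{1:(162,117),2:(218,216),3:(320,250),4:(414,209),5:(462,104)})
fit("w4",{1:(174,132),2:(234,226),3:(335,253),4:(428,206),5:(470,98)})
E
```

```text
w1 hub (0.5328+0.0241j) r 0.0422 orange ang -116.76 res mm [0.5 0.6 0.3 0.2 0.3 0.1 0.3 0.1]
w2 hub (0.5322+0.0237j) r 0.0418 orange ang -116.37 res mm [0.1 0.4 0.5 0.2 0.1]
w4 hub (0.5325+0.0243j) r 0.0415 orange ang -161.82 res mm [0.1 0.2 0.2 0.1 0. ]
```

First click done (45.2°, hub hasn't moved). The contact offset is about 15.4°, so the second click needs about 41° more sweep.

>>> {"api": "arm_command", "payload": {"plan": "0.0001 -0.0041 0 3; 0.0001 -0.0041 0 3; 0.0001 -0.0041 0 3; 0.0001 -0.0041 0 3; 0.0001 -0.0041 0 3; 0.0001 -0.0041 0 3; 0.0001 -0.0041 0 3; 0.0001 -0.0041 0 3; 0.0001 -0.0041 0 3; 0.0001 -0.0041 0 3; 0.0001 -0.0041 0 3; 0.0001 -0.0041 0 3; 0.0001 -0.0041 0 3; 0.0001 -0.0041 0 3; 0 0 0 0; 0 0 0 0"}}

```text
clock: 10.78
tcp_pos: [0.5532, -0.0515, 0.0483]
orientation: [-1.913, -2.492, -0.0]
contact_force: [-0.4, 0.1, -0.4]
grip_width: 0.0001
gripper_force: 0.0
```

```bash
python3 st.py w5
```

```text
10.775 [ 0.5532 -0.0515  0.0483] finger -74.87945852916575 0.07828914958747756 xang 104.9941390799969 [-0.36  0.11 -0.45]
wrist orange 5792 [200.4  27.6] [-0.0362  0.0138] 159.19685813746972 0.03877189432086554
black 182 [280.4 201.5] [0.6615 0.1239 0.074 ]
black 201 [385.6 257.3] [ 0.5201 -0.1387  0.074 ]
black 35 [335.8 271.5] [ 0.4842 -0.0156  0.074 ]
black 66 [338.9 298.6] [ 0.4175 -0.0232  0.074 ]
```

View pics/w5.png

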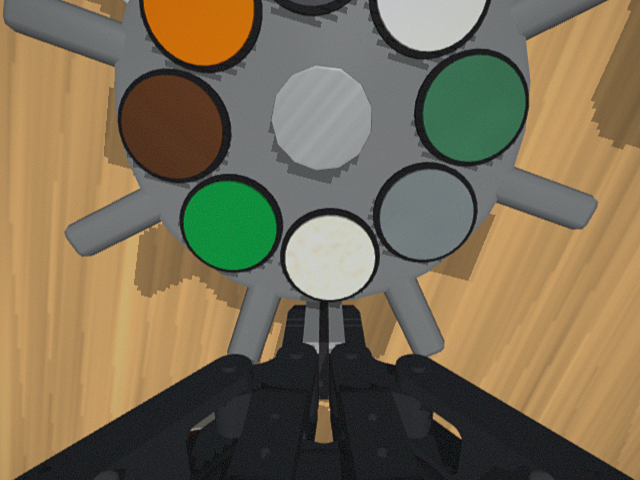

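The lids are at brown (174,125), green (231,223), white (330,255), grey (426,211) and dark green (471,107). The lug has jumped ahead of the fingertip. I'll back off slightly, then lift.

```bash
python3 - <<'E'
from fit import *
fit("w5",{1:(174,125),2:(231,223),3:(330,255),4:(426,211),5:(471,107)})
E
```

```text
w5 hub (0.5328+0.0247j) r 0.0415 orange ang 153.46 res mm [0.1 0.1 0.1 0.3 0.2]
```

>>> {"api": "arm_command", "payload": {"plan": "0 0.003 0 0; 0 0 -0.01 0; 0 0 -0.02 0; 0 0 -0.025 0; 0 0 -0.025 0; 0 0 -0.025 0; 0 0 -0.025 0; 0 0 -0.025 0; 0 0 -0.025 0; 0 0 -0.02 0; 0 0 0 0; 0 0 0 0"}}

```text
clock: 12.38
tcp_pos: [0.5556, -0.0508, 0.2483]
orientation: [-1.913, -2.491, -0.0]
contact_force: [-0.1, 0.8, -0.7]
grip_width: 0.0001
gripper_force: 0.0
```

```bash
python3 st.py w6
```

```text
12.375 [ 0.5556 -0.0508  0.2483] finger -73.0536190934625 0.0782903438191968 xang 104.9602331425641 [-0.12  0.76 -0.69]
wrist orange 1246 [276.8  67.8] [-0.0375  0.0188] 153.35019145756863 0.04191825670999517
wrist orange 13 [629.5 392.7] [ 0.3605 -0.1787] -26.371669228082553 0.402410685555989
wrist orange 61 [606.  406.1] [ 0.3461 -0.1994] -29.94438827498073 0.39944380608000735
top orange 16 [308.8 265.9] [-0.0332  0.0271] 140.7939170040144 0.04290008837468719
blue 26 [298.8 293.3] [0.4362 0.0771 0.018 ]
black 181 [280.3 201.7] [0.6609 0.1242 0.074 ]
black 186 [385.7 257.2] [ 0.5203 -0.139   0.074 ]
```

View pics/w6.png

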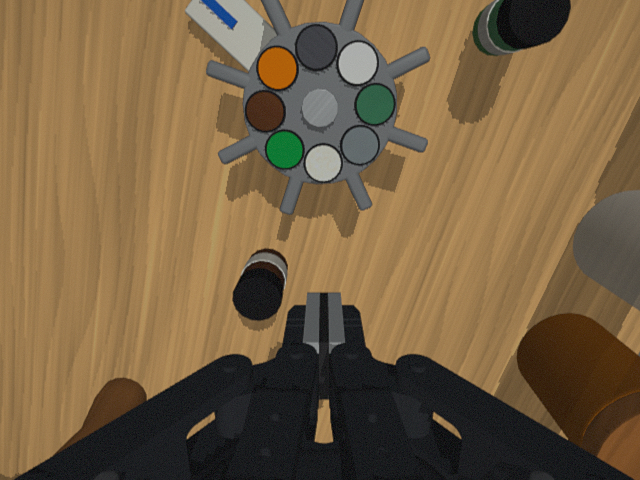

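The orange lid (277,68) is in line with the spout's blue stripe (218,12): 153.4° against 152.7° needed. The jars and dispenser haven't moved, and the hand is clear.

```bash
python3 -c "
from h import *
print(ticket.hand_in())"
```

```text
the job is handed in; nothing more can be done
None
```

I pushed the wheel two clicks clockwise; the orange pocket now sits in its click at the spout (within about 1°), dispenser and jars unmoved, hand clear, and I handed the job in (no verdict came back).

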